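# Pack the red bauble and hold the sprung chest lid

### The arm

A 7-joint arm with a two-finger parallel gripper is mounted at the origin on the work surface. World frame = base frame: x ahead of the robot, y to its left, z up, the work surface at z = 0. Lengths are in m, angles in rad, forces in N, time in s.
With the tool pointing down it reaches from about 0.35 to 0.9 m from the base axis. Payload 19.9 kg.
Tool frame: the origin (TCP) lies at the very end of the fingers, on their centre line; the grasp point (between the pads) lies 19 mm behind it; z points along the fingers, y is the line along which they close (so a half turn about z gives the same grasp; the last joint's range is limited). The gripper opens to 85 mm and grips with 20 to 120 N. Pads are 22 mm wide; open, the fingers measure 114 mm over their backs; the gripper's body (76 mm by 85 mm) begins 54 mm behind the grasp point. The pads swing forward as they close: fully open they stand 13 mm farther back than shut.
Start: joints at [1.085, 0.417, -0.01, 1.614, 0.005, 1.111, -0.053], TCP at [0.269, -0.564, 0.231] pointing down, gripper open.
Joint ranges: [-2.81, 2.81], [-0.39, 2.02], [-1.27, 1.25], [0.06, 2.57], [-1.19, 4.33], [0.19, 2], [-2.82, 2.82]. Speed limits (rad/s): [1.89, 1.89, 2.39, 2.39, 3.01, 3.01, 3.01].

### API

Orientations are given as a unit quaternion [w, x, y, z].
In Python, from cell import manip, eyes, ticket, models gives the robot as it stands. Calls block until the motion is done:
- manip.reach(position, orientation): joint-space move of the TCP to a pose.
- manip.line_to(position, orientation=None, rate=0.15, until_force=None): straight line of the TCP; orientation=None keeps the orientation; rate is the mean speed in m/s. With until_force (N) it stops when the force on the tool has changed by that much, and returns True; else False.
- manip.set_joints(angles): joint-space move.
- manip.gripper_open() and manip.close_gripper(f_grip=None): open the fingers fully, or close them until they stop; f_grip is the grip in N (None keeps the last).
- manip.dwell(seconds).
- manip.ik(position, orientation): joint angles nearest the present ones, or None.
- manip.sense(): the state.
- eyes.grab_frame(name): name is "scene" or "side" or "wrist"; returns (picture, depth): 480x640x3 uint8, red, green, blue; 480x640 float32, m along the optical axis (not along the pixel's ray), 0 where there is no reading.
- eyes.camera_info(name): a dict with "intrinsics" (3x3 intrinsics, pixels), "position" and "attitude" of the camera in the world. Camera axes: x right, y down, z forward; pixel columns grow to the right and rows downward; lengths in m; the calibration is good to about 2 mm. A picture is of the moment at which its call begins: read the wrist's pose just before it. camera_info takes no time and is no camera call; for the wrist camera it gives the pose at the moment of the call.
A pose or a line that the arm cannot do raises manip.PlanningError and nothing moves.
- ticket.close_job(): hands the job in; it is judged then, once.
Trained networks look in the newest picture that a camera, given by its name, has taken for a name from the list of things; names that differ only in an ending like _2 or _b are one class to them, and where a whole thing is asked for, a point or a joint stands for the part that bears it (a point fixed in the world has none). Each returns a list of dicts, best first, with "p" (0 to 1); they miss things now and then, are a little off and sometimes report something else, mostly with a low value. They report only what shows in the picture. A call takes as long as a camera call. They do not tell look-alikes from the thing itself.
- models.silhouettes(camera, target): "mask" (480x640 bool, what is visible of it) and "pixel" ([column, row] in pixels, amid what is visible of it).
- models.landmark_of(camera, target): "pixel" ([column, row] in pixels: a listed point, or the origin of a listed thing).
The state is a dict: "clock": time; "joint_pos": joint angles; "qvel": joint speeds; "joint_efforts": joint torques, N m; "tool_pos": TCP position; "tcp_rot": TCP orientation; "contact_force": force on the tool from outside, world axes, zero at the start; "ft_torque": the same for the moment, N m; "grip_width": finger opening in m; "grip_force": force on a finger pad.
Only numpy, scipy, OpenCV 4.12 (cv2) and the standard library are available. Lean on these libraries where they do the work, as an engineer would, in place of code of your own. Each camera call takes 0.05 s, during which the arm holds its last target. There are 200 camera calls.

### The job

Please pack the red glass bauble: lift the wooden chest's sprung lid past its balance point and let go, so that it stands open by itself, then lower the red bauble gently into the free cup inside, beside the silver one, and release it. Then draw the lid back towards you until it is just under its balance point, about ten degrees short of it, where it wants to drop, and finish still holding it steady there, so that I can take it from your hand and close it; never let it fall on the glass, and leave the other baubles and the glue stick as they are.

Things in the scene. Friction and masses are not known exactly. Their poses are not given: they have to be found in the camera images.
- chest: Beech chest fixed on the table, 180 mm deep (its x), 300 wide (its y), rim at 105 mm, walls and floor 10 mm. Origin: centre of its underside; x points to its back (hinge side), z up. Inside, a grey pulp insert, top face at 32 mm, with two round cups (41 mm holes) at x = 0: y = -68 mm free, y = +68 mm holding the silver bauble. The lid's steel spring stay lies along the inside of the +y wall.
- lid (a joint): Lid angle, rad: 0 shut, 1.66 at its open stop just past upright. Board 188 x 306 x 16 mm, 0.7 kg, hinged on the chest's back rim; its front edge rises as it opens. Weight and spring stay balance at 1.05 rad (60 deg): below, it falls shut; above, it swings open in a second and stays. At the knob: 2.5 N when shut, under 0.5 N ten degrees off balance, 1.5 N at the stop. Hold wanted: 0.875 rad (50 deg).
- knob (a point): Centre of the white knob, a 28 mm ball on a 14 mm neck at the middle of the lid's front edge, 28 mm clear of the edge. 214 mm from the hinge line along the board and 8.5 mm square to it (towards the lid's upper face). Shut, it points to the robot, 114 mm above the table; open, it points up, 317 mm high. Pinched along the hinge line it turns between the fingers as the lid swings.
- hinge (a point): Point on the hinge line of the lid, middle of the chest's back rim, 105 mm above the table, 90 mm behind the chest's centre. The hinge line runs along the chest's y axis.
- seat (a point): Where the centre of the red bauble must come: over the free cup of the insert, 54 mm above the table, at x = 0, y = -68 mm in the chest's frame.
- red_center (a point): Centre of the red glass bauble, a ball 60 mm in diameter, 45 g, with a brass cap 14 mm wide on top (its top 36 mm above the centre). It starts on a fixed cardboard ring (44 mm outside, 15 mm high), its centre 39 mm above the table.
- gold_center (a point): Centre of the gold bauble, same size, on its own cardboard ring; leave it there.
- green_center (a point): Centre of the green bauble, same size, on its own cardboard ring; leave it there.
- silver_center (a point): Centre of the silver bauble, same size, already packed in the +y cup of the chest; leave it there.
- glue_stick: Standing glue stick, white and green, 27 mm in diameter, 94 mm tall, origin at the centre of its foot; leave it standing.
- red: The red glass bauble itself, as red_center; its origin is the ball's lowest point as it starts, 30 mm under the centre, the z axis through the cap.
Mind the look-alikes: they are no part of the job. Of the things shaped like the red, the red one is meant.

How it is judged:
By the outcome, as a careful person would: the job done as asked, in the order asked, and still so for the second after the job is handed in, while the arm keeps its last pose, push and grip.
It also fails if it takes over 64 s, if anything falls off the work surface, if the arm or the gripper's body presses on something with over 40 N, if the wrist force passes 120 N, or if a joint passes its speed limit or range.

## Working session

There is one attempt and no reset: what is moved stays moved. The work goes in short steps, each a Python script; the robot and the scene stay as the last script left them, time stands still between calls to the robot, and variables do not carry over. Pictures are saved under pics/ and viewed, at most 10 in all, crops included, and the job is handed in when it is done.

```bash
ls; mkdir -p pics; cat > h.py <<'E'
import numpy as np, cv2
from cell import manip, eyes, ticket, models
from scipy.spatial.transform import Rotation as R
def rot(q): return R.from_quat([q[1],q[2],q[3],q[0]])
def quat(r):
    x=r.as_quat(); return [x[3],x[0],x[1],x[2]]
def att(c):
    a=np.array(c["attitude"]); return a if a.shape==(3,3) else rot(a).as_matrix()
def ray(n,px):
    c=eyes.camera_info(n); K=np.array(c["intrinsics"])
    return np.array(c["position"]), att(c)@np.linalg.inv(K)@np.array([px[0],px[1],1.])
def at_z(n,px,z):
    o,d=ray(n,px); return o+d*(z-o[2])/d[2]
def proj(n,p):
    c=eyes.camera_info(n); q=np.array(c["intrinsics"])@att(c).T@(np.array(p)-np.array(c["position"])); return q[:2]/q[2]
def cloud(n,d,m):
    v,u=np.nonzero(m&(d>0)); c=eyes.camera_info(n); K=np.array(c["intrinsics"])
    z=d[v,u]; P=np.c_[(u-K[0,2])/K[0,0]*z,(v-K[1,2])/K[1,1]*z,z]
    return P@att(c).T+np.array(c["position"])
def save(n,im): cv2.imwrite(f"pics/{n}.png",im[:,:,::-1])
E
python3 - <<'E'
from h import *
for n in ("scene","side"):
    im,d=eyes.grab_frame(n); save(n,im); c=eyes.camera_info(n); print(n,c["position"],att(c)[:,2].round(3))
    for t in ("red_center","knob","hinge","seat","glue_stick","silver_center","chest"):
        for r in models.landmark_of(n,t)[:4]: print(t,np.round(r["pixel"],1),round(r["p"],2))
print(manip.sense())
E
```

```text
pics
scene [1.30536621 0.35065847 0.76385453] [-0.707 -0.366 -0.604]
red_center [294.7 263.3] 0.87
red_center [230.9 274.3] 0.81
red_center [172.3 274.1] 0.73
knob [415.9 225.3] 0.65
hinge [370.9 295.4] 0.75
silver_center [232.4 275.4] 0.18
chest [386.3 301. ] 0.83
side [ 0.47158257 -0.66504937  0.77702727] [ 0.087  0.655 -0.751]
red_center [333. 267.] 0.94
red_center [437.6 353.5] 0.9
knob [256.9 155.5] 0.7
knob [244.3 271.2] 0.52
hinge [359.3 155.9] 0.75
seat [297.5 306.4] 0.25
glue_stick [243.  268.6] 0.95
silver_center [244.5 271.4] 0.74
silver_center [317.2 194.8] 0.34
chest [319.8 194.1] 0.67
chest [360.6 156.6] 0.36
{'clock': 0.8, 'joint_pos': array([ 1.08449694,  0.41735685, -0.0103004 ,  1.61362422,  0.0047002 ,
        1.11069699, -0.05298418]), 'qvel': array([-6.46528481e-04,  5.80905861e-04, -1.86906568e-03,  5.28069944e-04,
        5.36911808e-04, -5.40108003e-04,  2.75286817e-05]), 'joint_efforts': array([ 8.16348911e-04, -8.64159322e+01,  6.78367373e-01, -4.35191917e+01,
        1.89665757e-02,  2.02693736e-03,  2.11471971e-06]), 'tool_pos': array([ 0.26891336, -0.56415918,  0.23127684]), 'tcp_rot': array([-2.46405626e-05,  9.75368809e-01,  2.20580336e-01, -2.57364758e-05]), 'contact_force': array([ 0.40155155,  0.50577668, -0.25436553]), 'ft_torque': array([-0.01859484,  0.01930645, -0.0150462 ]), 'grip_force': 0.0, 'grip_width': 0.08559686455665626}
```

View pics/scene.png

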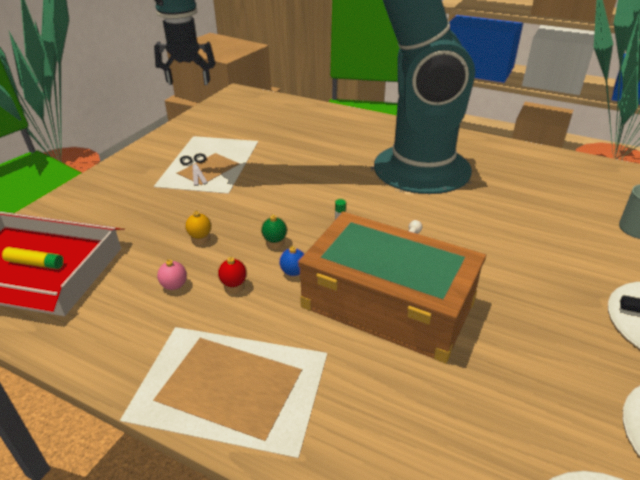

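View pics/side.png

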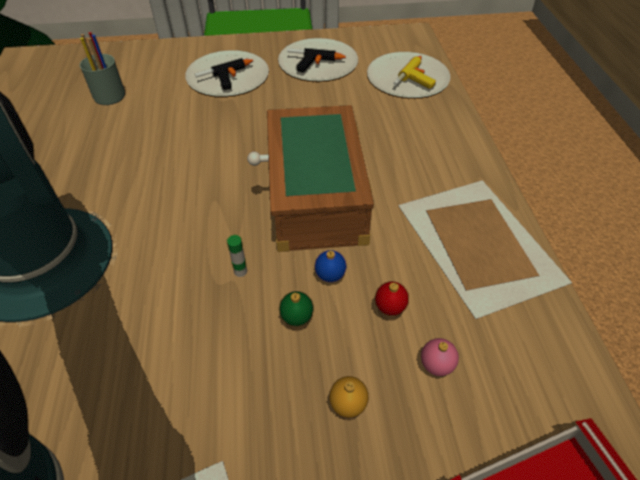

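The side view shows six round bauble-like things: red (391,298), pink (440,357), blue (331,266), green (296,308) and gold (348,397), plus the white knob (255,158). The glue stick is at (237,255). The red one is at (391,298) in the side view and (232,272) in the scene view. Next I measure it and check the choice in a crop.

```bash
python3 - <<'E'
from h import *
from scipy.optimize import least_squares
F={n:eyes.grab_frame(n) for n in("side","scene")}
def sph(n,px,r=30,R0=0.03):
    im,d=F[n]; yy,xx=np.mgrid[:480,:640]; m=(xx-px[0])**2+(yy-px[1])**2<r*r
    P=cloud(n,d,m); return P
for nm,a,b in (("red",(391,299),(232,273)),("pink",(440,358),(172,276)),("blue",(331,267),(292,263)),("green",(296,309),(274,231)),("gold",(348,398),(198,228))):
    out=[]
    for n,px in(("side",a),("scene",b)):
        P=sph(n,px,11); f=least_squares(lambda c:np.linalg.norm(P-c,axis=1)-.03,P.mean(0)-[0,0,.02],loss="soft_l1",f_scale=.002); out+=[f.x.round(4)]
    print(nm,*out, at_z("side",a,.039).round(3))
for n,px in(("side",(254,158)),("scene",(416,227))):
    P=sph(n,px,4); f=least_squares(lambda c:np.linalg.norm(P-c,axis=1)-.014,P.mean(0)-[0,0,.01],loss="soft_l1",f_scale=.002); print("knob",f.x.round(4),at_z(n,px,.114).round(4))
for n in F:
    P=cloud(n,F[n][1],np.ones((480,640),bool)); s=P[(abs(P[:,2]-.121)<.006)&(P[:,0]>.3)&(P[:,0]<.9)&(abs(P[:,1]-.1)<.3)]
    print(n,len(s),np.median(s[:,2]),cv2.minAreaRect((s[:,:2]*1000).astype(np.float32)))
print("glue",at_z("side",(236,240),.094).round(3))
im=F["side"][0]; save("crop",cv2.resize(im[230:430,210:480],None,fx=2.9,fy=2.9))
E
```

```text
red [ 0.6479 -0.1932  0.0402] [ 0.6466 -0.1934  0.0378] [ 0.647 -0.195  0.039]
pink [ 0.7029 -0.3068  0.0321] [ 0.7011 -0.3077  0.0292] [ 0.701 -0.314  0.039]
blue [ 0.5523 -0.104   0.0314] [ 0.5915 -0.0853  0.0582] [ 0.553 -0.113  0.039]
green [ 0.4817 -0.1931  0.0404] [ 0.4799 -0.1929  0.0387] [ 0.482 -0.195  0.039]
gold [ 0.5473 -0.3559  0.0417] [ 0.5445 -0.3576  0.0382] [ 0.546 -0.361  0.039]
knob [0.4287 0.1181 0.1158] [0.4291 0.1191 0.114 ]
knob [0.4335 0.1136 0.1122] [0.4305 0.1203 0.114 ]
side 9887 0.12308193638755804 ((529.9058227539062, 113.58137512207031), (310.62982177734375, 229.2569580078125), 88.32547760009766)
scene 10890 0.12149359735571408 ((534.1337280273438, 114.85897827148438), (306.4106750488281, 226.13092041015625), 88.4404525756836)
glue [ 0.389 -0.074  0.094]
```

View pics/crop.png

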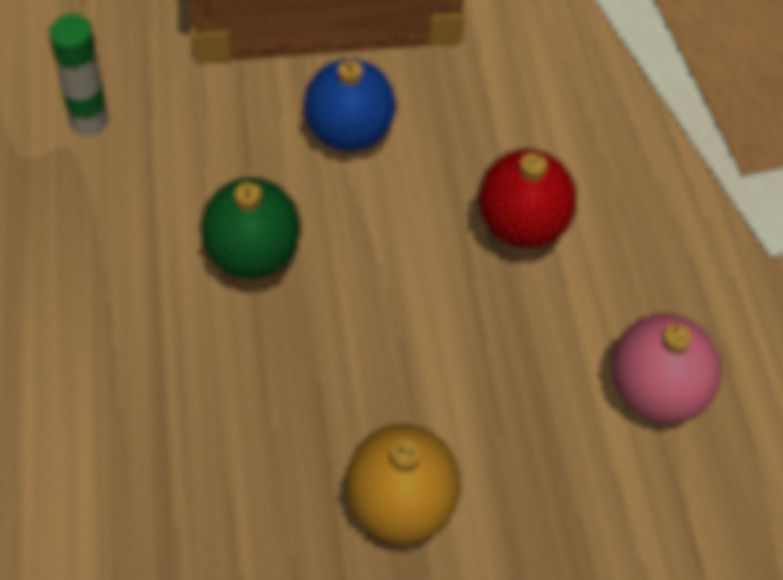

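The crop confirms it: red is the one right of centre, at crop (527,198), with pink below it, blue and green to its left, and gold at the bottom. Red's centre is about (0.647, -0.1935, 0.039). The chest's yaw is about -1.6° and the knob is near (0.430, 0.119). I move above the knob and refine its position with the wrist camera.

```bash
cat >> h.py <<'E'
YAW=np.radians(-1.6)
Q=[0,np.cos(YAW/2),np.sin(YAW/2),0]
E
python3 - <<'E'
from h import *
from scipy.optimize import least_squares
for p in [(.43,.119,.24),(.43,.119,.095),(.60,.116,.30),(.67,.113,.31),(.67,.113,.36),(.5516,.0475,.034),(.5516,.0475,.25),(.647,-.1935,.019),(.506,.117,.27)]: print(p,np.round(manip.ik(p,Q),2) if manip.ik(p,Q) is not None else None)
manip.reach([.42,.119,.26],Q)
im,d=eyes.grab_frame("wrist"); save("w1",im)
P=cloud("wrist",d,np.ones((480,640),bool))
for t in("knob","hinge"):
    for r in models.landmark_of("wrist",t): print(t,r["pixel"],r["p"],at_z("wrist",r["pixel"],.114 if t=="knob" else .105).round(4))
print(proj("wrist",[.43,.119,.114]))
# knob: white ball points in front of lid
s=P[(abs(P[:,0]-.428)<.02)&(abs(P[:,1]-.119)<.03)&(P[:,2]>.105)&(P[:,2]<.135)]
print(len(s),s.mean(0),s.min(0),s.max(0))
if len(s)>20:
    f=least_squares(lambda c:np.linalg.norm(s-c,axis=1)-.014,s.mean(0)-[0,0,.01],loss="soft_l1",f_scale=.001); print(f.x)
l=P[(abs(P[:,2]-.121)<.004)&(P[:,0]>.452)&(P[:,0]<.7)&(P[:,1]>-.1)]
print(len(l),np.median(l[:,2]),cv2.minAreaRect((l[:,:2]*1000).astype(np.float32)))
# front edge fit
ys=np.arange(-.03,.26,.01); e=[(y,l[abs(l[:,1]-y)<.005,0].min()) for y in ys if (abs(l[:,1]-y)<.005).sum()>20]
e=np.array(e); print(e.round(3).tolist()); print(np.polyfit(e[:,0],e[:,1],1), manip.sense()["clock"])
E
```

```text
(0.43, 0.119, 0.24) [ 0.4   0.14 -0.79  2.01  0.11  1.04 -2.04]
(0.43, 0.119, 0.095) [ 0.2   0.36 -0.62  2.14  0.32  0.72 -2.23]
(0.6, 0.116, 0.3) [ 0.2   0.39 -0.59  1.55  0.23  1.27 -2.02]
(0.67, 0.113, 0.31) [ 0.12  0.51 -0.51  1.35  0.24  1.34 -1.98]
(0.67, 0.113, 0.36) [ 0.13  0.49 -0.54  1.27  0.24  1.44 -1.98]
(0.5516, 0.0475, 0.034) [ 0.08  0.58 -0.29  1.92  0.25  0.68 -1.95]
(0.5516, 0.0475, 0.25) [ 0.26  0.31 -0.49  1.76  0.16  1.11 -1.88]
(0.647, -0.1935, 0.019) [ 0.31  0.75 -0.09  1.6   0.09  0.8  -1.42]
(0.506, 0.117, 0.27) [ 0.32  0.25 -0.71  1.81  0.18  1.14 -2.05]
knob [321.9, 206.6] 0.72 [0.4283 0.1159 0.114 ]
[317.46600093 204.22690887]
1376 [0.43260358 0.11534654 0.1217801 ] [0.41555696 0.10179697 0.11264063] [0.44795272 0.12902748 0.1278139 ]
[0.42973731 0.11541967 0.11264756]
80257 0.12122206312781969 ((504.0354919433594, 113.35684204101562), (305.6974792480469, 103.72351837158203), 88.38048553466797)
[[-0.03, 0.454], [-0.02, 0.454], [-0.01, 0.454], [0.0, 0.454], [0.01, 0.455], [0.02, 0.455], [0.03, 0.455], [0.04, 0.456], [0.05, 0.456], [0.06, 0.456], [0.07, 0.456], [0.08, 0.457], [0.09, 0.457], [0.1, 0.457], [0.11, 0.452], [0.12, 0.452], [0.13, 0.458], [0.14, 0.458], [0.15, 0.458], [0.16, 0.459], [0.17, 0.459], [0.18, 0.459], [0.19, 0.46], [0.2, 0.46], [0.21, 0.46], [0.22, 0.46], [0.23, 0.461], [0.24, 0.461], [0.25, 0.461], [0.26, 0.462]]
[0.02774403 0.45403814] 3.5333
```

View pics/w1.png

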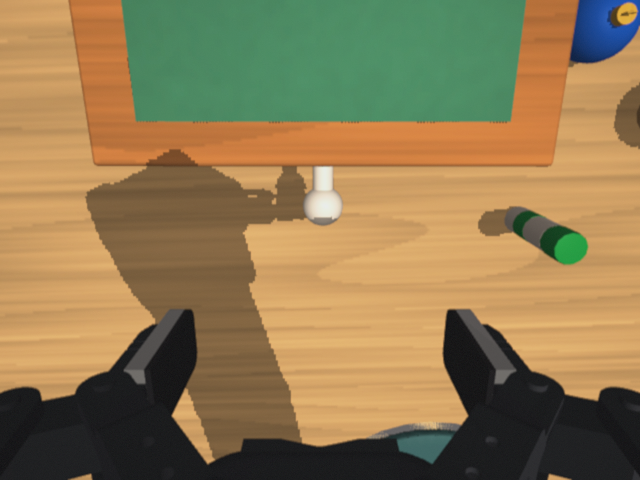

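The wrist view shows the knob at (322,206), clear of both fingers, and the glue stick well to the right at (570,248). Knob = (0.4294, 0.1155). It agrees with the lid's front edge (0.457 - 0.028) and with the yaw of -1.6°. Next I grasp the knob and lift the lid.

```bash
cat >> h.py <<'E'
XD=np.array([np.cos(YAW),np.sin(YAW),0]); YD=np.array([-np.sin(YAW),np.cos(YAW),0]); ZD=np.array([0,0,1.])
K0=np.array([.4294,.1155,.1135])
H=K0+.214*XD; H[2]=.105
C=H-.09*XD; C[2]=0
SEAT=C-.068*YD+.054*ZD
def knob(a): return H+.214*(-np.cos(a)*XD+np.sin(a)*ZD)+.0085*(np.sin(a)*XD+np.cos(a)*ZD)
G=np.array([0,0,-.020])
def arc(a,b,n,rate=.1,off=G):
    for t in np.linspace(a,b,n+1)[1:]:
        manip.line_to(knob(t)+off,Q,rate=rate)
def st():
    s=manip.sense(); print("t",round(s["clock"],2),"tcp",s["tool_pos"].round(4),"F",s["contact_force"].round(1),"w",round(s["grip_width"],4),"gf",round(s["grip_force"],1))
E
python3 - <<'E'
from h import *
print(H,C,SEAT)
manip.line_to(knob(0)+G+[0,0,.06],Q,rate=.2)
manip.line_to(knob(0)+G,Q,rate=.12); st()
manip.close_gripper(25); st()
arc(0,.3,2); st()
arc(.3,1.5,8,.12); st()
im,d=eyes.grab_frame("side"); save("s2",im)
E
```

```text
[0.64331656 0.10952477 0.105     ] [0.55335165 0.11203772 0.        ] [0.55145298 0.04406423 0.054     ]
t 4.87 tcp [0.4298 0.1157 0.0942] F [ 0.3 -0.6  1. ] w 0.0852 gf 0.0
t 5.44 tcp [0.4296 0.1162 0.0939] F [-2.9  2.6  6.1] w 0.0262 gf 24.3
t 6.39 tcp [0.4416 0.1158 0.1563] F [ 0.6  8.  -3. ] w 0.0261 gf 24.9
t 9.72 tcp [0.6373 0.11   0.2987] F [-0.4  3.6  5.3] w 0.0263 gf 26.0
```

View pics/s2.png

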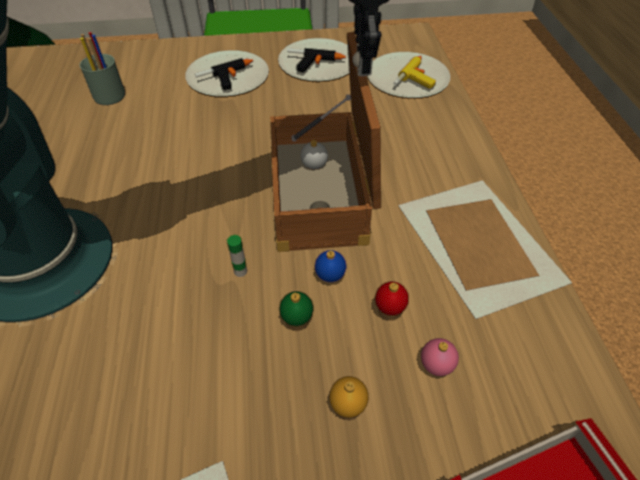

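The lid stands near upright with the knob in the gripper at (362,60). The free cup shows at (320,207) and the silver bauble at (315,155). I release the knob and go for the red bauble, taking a wrist look above it.

```bash
python3 - <<'E'
from h import *
from scipy.optimize import least_squares
manip.gripper_open(); manip.dwell(.4)
p=manip.sense()["tool_pos"]
manip.line_to(p+[0,0,.05],Q,rate=.15); st()
manip.reach([.55,-.10,.36],Q)
im,d=eyes.grab_frame("wrist"); save("w3",im)
P=cloud("wrist",d,np.ones((480,640),bool))
s=P[np.hypot(P[:,0]-.647,P[:,1]+.1935)<.02]; s=s[(s[:,2]>.04)&(s[:,2]<.072)&(np.hypot(s[:,0]-.647,s[:,1]+.1935)>.009)]
print(len(s))
if len(s)>30: print("red",least_squares(lambda c:np.linalg.norm(s-c,axis=1)-.03,[.647,-.1935,.039],loss="soft_l1",f_scale=.001).x)
# cup: points below insert top
c=P[(np.hypot(P[:,0]-SEAT[0],P[:,1]-SEAT[1])<.035)&(P[:,2]<.027)]
print("cup",SEAT,len(c),(c.mean(0),c.min(0),c.max(0)) if len(c) else "")
st()
E
```

```text
t 11.27 tcp [0.6367 0.1097 0.3492] F [-0.1  0.5 -0.1] w 0.0852 gf 0.0
1086
red [ 0.64860163 -0.19513199  0.037757  ]
cup [0.55145298 0.04406423 0.054     ] 986 (array([0.54876117, 0.04928901, 0.01103649]), array([0.53066051, 0.0297231 , 0.00618881]), array([0.56882005, 0.06478315, 0.02695624]))
t 12.22 tcp [ 0.5505 -0.0984  0.3598] F [ 1.1  0.1 -0.1] w 0.0857 gf 0.0
```

View pics/w3.png

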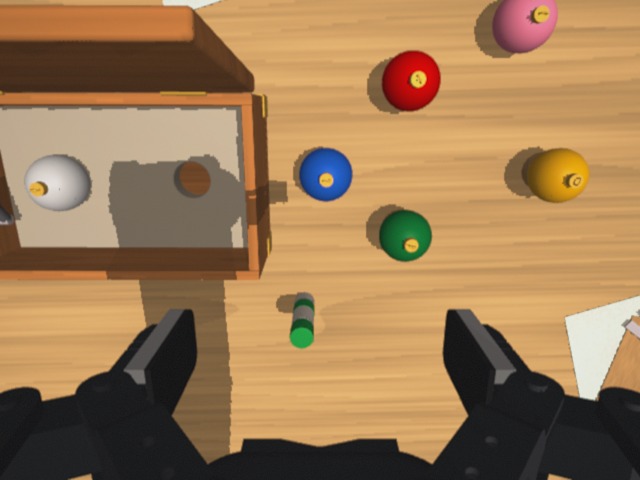

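The wrist view shows the red bauble at (411,81) with nothing near it, and the free cup empty at (193,178). The measured cup centre, about (0.550, 0.046), agrees with the model's (0.551, 0.044). I pick the red bauble up.

```bash
python3 - <<'E'
from h import *
R0=np.array([.648,-.1943,.039]); g=np.array([0,0,-.020])
manip.reach(R0+g+[0,0,.10],Q)
manip.line_to(R0+g,Q,rate=.12); st()
manip.close_gripper(20); st()
manip.line_to(R0+g+[0,0,.03],Q,rate=.06); st()
manip.line_to(R0+g+[0,0,.22],Q,rate=.2); st()
for w in [SEAT+[0,0,.18]]:
    manip.line_to(w+g,Q,rate=.25)
st()
im,d=eyes.grab_frame("wrist"); a=cv2.resize(im,(400,300)); im,d=eyes.grab_frame("side"); save("s4",np.hstack([a,cv2.resize(im[40:310,200:560],(400,300))]))
E
```

```text
t 14.28 tcp [ 0.6485 -0.1943  0.0198] F [0.6 0.3 0.6] w 0.0855 gf 0.0
t 14.64 tcp [ 0.6484 -0.1944  0.0197] F [-1.  -0.1  4.9] w 0.0588 gf 20.5
t 15.29 tcp [ 0.6479 -0.1944  0.049 ] F [-0.2 -0.5 -1. ] w 0.0589 gf 21.7
t 16.39 tcp [ 0.6475 -0.1943  0.2377] F [ 0.3  0.2 -0.6] w 0.0591 gf 21.7
t 17.57 tcp [0.5519 0.0427 0.2139] F [-0.1  0.3 -0.8] w 0.0585 gf 21.7
```

View pics/s4.png

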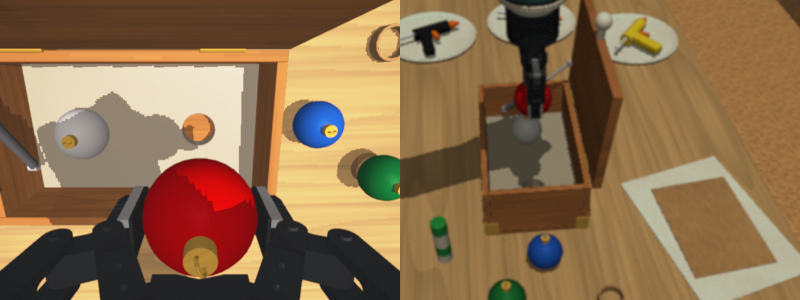

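The red bauble is held upright between the pads over the chest, and the free cup is at (198,128) in the left half. I lower it slowly.

```bash
python3 - <<'E'
from h import *
print("cup?",at_z("wrist",(317,205),.032), SEAT)
im,d=eyes.grab_frame("wrist"); P=cloud("wrist",d,np.ones((480,640),bool))
c=P[(np.hypot(P[:,0]-.551,P[:,1]-.045)<.03)&(P[:,2]<.026)]
print(len(c),c.min(0),c.max(0))
S=SEAT+np.array([-.0005,.001,0]); g=np.array([0,0,-.020])
manip.line_to(S+g+[0,0,.02],Q,rate=.15); st()
print(manip.line_to(S+g+[0,0,-.002],Q,rate=.02,until_force=2.5)); st()
E
```

```text
cup? [0.55308485 0.04384129 0.032     ] [0.55145298 0.04406423 0.054     ]
1963 [0.53013214 0.02347741 0.00682956] [0.56745075 0.06433588 0.02593375]
t 18.94 tcp [0.5515 0.0451 0.0548] F [ 0.3 -0.3 -1.1] w 0.0585 gf 21.7
True
t 19.82 tcp [0.551  0.045  0.0349] F [ 1.2 -1.1  4.2] w 0.0586 gf 22.0
```

```bash
python3 - <<'E'
from h import *
manip.gripper_open(); manip.dwell(.2); st()
p=manip.sense()["tool_pos"]
manip.line_to([p[0],p[1],.20],Q,rate=.12); manip.dwell(.1)
im,d=eyes.grab_frame("wrist"); a=cv2.resize(im,(400,300))
P=cloud("wrist",d,np.ones((480,640),bool))
from scipy.optimize import least_squares
s=P[(np.hypot(P[:,0]-.551,P[:,1]-.045)<.026)&(P[:,2]>.055)&(P[:,2]<.0825)]
print(len(s),least_squares(lambda c:np.linalg.norm(s-c,axis=1)-.03,SEAT,loss="soft_l1",f_scale=.001).x,SEAT)
manip.line_to(np.array([p[0]-.06,p[1],.40]),Q,rate=.2)
im,d=eyes.grab_frame("side"); 
for r in models.landmark_of("side","knob"): print(r["pixel"],r["p"])
print({a:proj("side",knob(a)).round(1) for a in(1.5,1.66)})
P=cloud("side",d,np.ones((480,640),bool))
kk=knob(1.66); s=P[np.linalg.norm(P-kk,axis=1)<.03]; print(kk,len(s),s.mean(0) if len(s) else "")
if len(s)>10: print(least_squares(lambda c:np.linalg.norm(s[s[:,2]>.308]-c,axis=1)-.014,kk,loss="soft_l1",f_scale=.001).x)
save("s5",np.hstack([a,cv2.resize(im[40:310,200:560],(400,300))])); st()
E
```

```text
t 20.41 tcp [0.5503 0.0474 0.0349] F [-1.7 13.9  1.5] w 0.085 gf 0.0
4057 [0.55113981 0.04369428 0.05282005] [0.55145298 0.04406423 0.054     ]
[381.3, 57.3] 0.72
{1.5: array([363.3,  59.8]), 1.66: array([383. ,  59.7])}
[0.67083631 0.10875607 0.31739191] 303 [0.66781062 0.10278879 0.31550104]
[0.67024598 0.10988474 0.31852062]
t 23.38 tcp [0.4902 0.0474 0.399 ] F [-1.  -0.5 -0.5] w 0.0856 gf 0.0
```

View pics/s5.png

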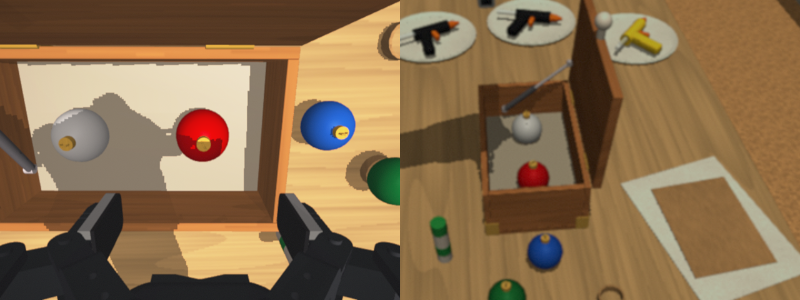

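Red sits in the free cup at (0.5511, 0.0437, 0.053) beside the silver. The lid stands at its stop, with the knob at (0.670, 0.110, 0.318), as the model predicts. I pinch the knob and draw the lid back.

```bash
python3 - <<'E'
from h import *
k=knob(1.66)
manip.line_to(k+G+[0,0,.075],Q,rate=.2)
manip.line_to(k+G,Q,rate=.1); st()
manip.close_gripper(25); st()
arc(1.66,1.4,3,.07); st()
if manip.sense()["grip_width"]>.02:
    arc(1.4,.875,6,.07); manip.dwell(.4); st(); print(knob(.875)+G)
    im,d=eyes.grab_frame("side"); a=cv2.resize(im[40:310,200:560],(400,300))
    for n in("side","scene"):
        im,d=eyes.grab_frame(n); P=cloud(n,d,np.ones((480,640),bool))-H
        u,y,z=P@XD,P@YD,P[:,2]
        m=(abs(y)<.14)&(abs(y)>.055)&(u<-.02)&(u>-.2)&(z>.02)&(z<.2)
        th=np.arctan2(z,-u)[m]; r=np.hypot(u,z)[m]; q=(r>.06)&(r<.18)&(abs(th-.9)<.25)
        uu,zz=u[m][q],z[m][q]
        if q.sum()>50:
            c=np.c_[uu,zz]; c=c-np.median(c,0); v=np.linalg.svd(c,full_matrices=False)[2][0]; print(n,q.sum(),"angle",np.arctan2(abs(v[1]),abs(v[0])),"median th",np.median(th[q]))
    save("s6",np.hstack([a,cv2.resize(im[130:370,240:560],(400,300))]))
E
```

```text
t 25.39 tcp [0.671  0.1089 0.2981] F [-0.   0.2  0.5] w 0.0852 gf 0.0
t 25.97 tcp [0.6709 0.109  0.2977] F [0.3 1.9 3.4] w 0.0264 gf 24.5
t 27.22 tcp [0.6154 0.1106 0.2972] F [ 2.1  7.2 -1. ] w 0.0264 gf 25.1
t 30.12 tcp [0.5132 0.1137 0.2549] F [ 0.7  8.1 -0.4] w 0.026 gf 25.6
[0.51271829 0.11317271 0.25470278]
side 1805 angle 0.8837544668313427 median th 1.0250844697655517
scene 6448 angle 0.8849464752557445 median th 1.0177212539218634
```

View pics/s6.png

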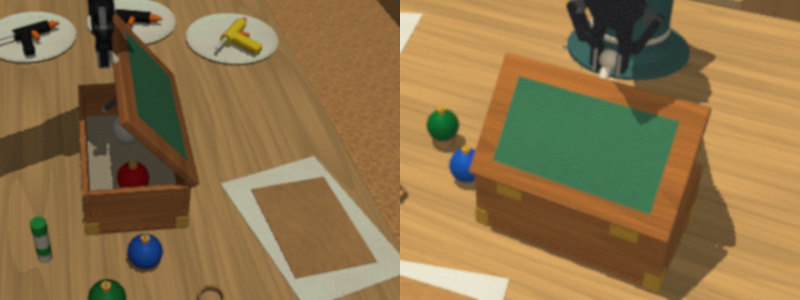

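The lid is pinched at the knob and measures about 0.88 rad (target 0.875), with red and silver both seated inside and everything else in place. I hand in.

```bash
python3 -c "
from h import *
st(); print(ticket.close_job())"
```

```text
t 30.27 tcp [0.5132 0.1136 0.2549] F [-0.6  7.6 -0.6] w 0.0262 gf 25.6
the job is handed in; nothing more can be done
None
```

The job is handed in at 30.3 s of the 64 s: the lid stood open by itself, the red bauble is in the free cup beside the silver one, and the arm is holding the lid steady by its knob at about 0.88 rad (50.6°), just under balance.

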